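# Shake pellets over a drying tray

## Task

Pick up the orange-gripped hand feeder, which holds six ceramic pellets, and shake the pellets out of its open end over the steel tray so that they spread evenly: all six in the tray and at least two on either side of its middle rib. Keep hold of the feeder until the pellets have come to rest there, do not touch the pellets with the gripper, and leave the blue-gripped feeder alone. Then set the feeder down upright on the worktop, clear of the tray.

Things in the scene. Friction and masses are not known exactly. Their poses are not given: they have to be found in the camera images.
- feeder: hand feeder (shaker), 132 (x) x 46 (y) x 78 mm high, about 0.14 kg: a flat white channel with a clear cover and an orange grip plate standing up in its middle. Origin: centre of its underside, right below the grip; z up, -x towards the open mouth. It holds the six pellets in one row, the first about 20 mm behind the mouth.
- feeder_grip (a point): centre of the orange grip plate, 53 mm above the feeder's underside; axes as the feeder's. The plate is 14 mm thick along x, 36 mm wide along y, and free from 27 to 78 mm above the underside
- feeder_mouth (a point): middle of the channel floor's edge at the mouth: 66 mm from the feeder's origin along -x, 4 mm above its underside. Channel 21 mm wide, 17 mm high. Level, the pellets stay put; tipped 12 to 20 degrees mouth down they still stick, but shaking along x by some 20 mm walks the row out bit by bit; at 40 degrees they slide out all at once
- feeder_empty: hand feeder (shaker), 132 (x) x 46 (y) x 78 mm high, about 0.14 kg: a flat white channel with a clear cover and a blue grip plate standing up in its middle. Origin: centre of its underside, right below the grip; z up, -x towards the open mouth. It is empty and otherwise like the orange one. Not to be used.
- tray: steel tray fixed on the worktop, 140 mm (x) by 200 mm (y) outside, walls 4 mm thick and 26 mm high, floor 4 mm thick. Origin: centre of its underside. A rib 4 mm thick and 18 mm high over the underside runs along x through the middle (y = 0) and parts the tray into two equal sides.
- pellet_0: one of six equal black round ceramic pellets, 16 mm in diameter, 12 mm high, 12 g; origin at the centre of its lower face; it starts in the orange feeder's channel
- pellet_1: one of six equal black round ceramic pellets, 16 mm in diameter, 12 mm high, 12 g; origin at the centre of its lower face; it starts in the orange feeder's channel
- pellet_2: one of six equal black round ceramic pellets, 16 mm in diameter, 12 mm high, 12 g; origin at the centre of its lower face; it starts in the orange feeder's channel
- pellet_3: one of six equal black round ceramic pellets, 16 mm in diameter, 12 mm high, 12 g; origin at the centre of its lower face; it starts in the orange feeder's channel
- pellet_4: one of six equal black round ceramic pellets, 16 mm in diameter, 12 mm high, 12 g; origin at the centre of its lower face; it starts in the orange feeder's channel
- pellet_5: one of six equal black round ceramic pellets, 16 mm in diameter, 12 mm high, 12 g; origin at the centre of its lower face; it starts in the orange feeder's channel
There are look-alikes about, which are no part of the job. Leave any red look-alike of the feeder alone.

How it is judged:
By the outcome, as a careful person would: the job done as asked, in the order asked, and still so for the second after the job is handed in, with the robot touching nothing.
It also fails if it takes over 56 s, if anything falls off the work surface, if the arm or the gripper's body presses on something with over 40 N, if the wrist force passes 120 N, or if a joint passes its speed limit or range.

## Robot

A 7-joint arm with a two-finger parallel gripper is mounted at the origin on a cart in front of the work surface, level with it; the furniture and walls round the work are solid. World frame = base frame: x ahead of the robot, y to its left, z up, the work surface at z = 0. Lengths are in m, angles in degrees, forces in N, time in s.
With the tool pointing down it reaches from about 0.425 to 0.8 m from the base axis. Payload 8.3 kg.
Tool frame: the origin (TCP) lies at the very end of the fingers, on their centre line; the grasp point (between the pads) lies 19 mm behind it; z points along the fingers, y is the line along which they close (so a half turn about z gives the same grasp; the last joint's range is limited). The gripper opens to 85 mm and grips with 20 to 120 N. Pads are 22 mm wide; open, the fingers measure 114 mm over their backs; the gripper's body (76 mm by 85 mm) begins 54 mm behind the grasp point. The pads swing forward as they close: fully open they stand 13 mm farther back than shut.
Start: joints at [61.828, 21.967, 0.94, 78.501, -0.361, 79.538, -2.664], TCP at [0.26, -0.568, 0.231] pointing down, gripper open.
Joint ranges: [-169.22, 169.22], [-14.56, 117.87], [-87.37, 89.26], [10.42, 133.3], [-82.24, 262.24], [0.94, 117.77], [-172.7, 172.7]. Speed limits (degrees/s): [136.94, 136.94, 172.46, 172.46, 180, 180, 180].

## Interface

Orientations are given as [roll, pitch, yaw] about the fixed x, y, z axes, in that order (R = Rz(yaw) Ry(pitch) Rx(roll)).
In Python, from bench import telemetry, eyes, ticket gives the robot as it stands. The module is installed in compiled form; this text tells all that it offers.
- The arm moves only by the shell command python3 -m creep 'ROWS' [FORCE]. ROWS is JSON, a list that holds one entry, the list of rows, each a list of 5 numbers: the opening, from -1 (shut) to 1 (fully open), then the shift along the world's x, y, z in cm, then the turn about the world's z in rad. A call has 1 to 5 rows; each row shifts and turns the commanded pose from where the row before left it; what a row does not reach is not made up. A row lasts 1/12 s, in which the tool goes at most 41.7 mm and 7.16 degrees, less where a joint would pass 70% of its speed; a pose out of reach is approached as far as the arm can. A call is refused whole if a number of a shift passes 4.17 or a number of a turn 0.125, either way. A call with a gripper value outside its range is refused whole. The fingers move at their own pace and stop on an object; FORCE is the grip in N (left out, the last holds). Time passes only in rows, so rows that do not move let the fingers close. It gives the time, the measured TCP pose, the force, the opening and the grip force at its end, in the units of the state.
- telemetry.get_obs(): the state, without advancing time (a new reading comes with each control period).
- eyes.read_camera(name): name is "side" or "top"; returns a dict with "frame" (384x512x3 uint8, red, green, blue), "camera_matrix" (3x3 intrinsics, pixels), "xyz" and "orientation" of the camera in the world. Camera axes: x right, y up, looking along -z (the intrinsics and any distortion apply to the point x, -y, -z); pixel columns grow to the right and rows downward; lengths in m; the calibration is good to about 2 mm. A picture is of the moment at which its call begins. There is no depth.
- ticket.close_job(): hands the job in; it is judged then, once.
Trained networks look in the newest picture that a camera, given by its name, has taken for a name from the list of things; names that differ only in an ending like _2 or _b are one class to them, and where a whole thing is asked for, a point or a joint stands for the part that bears it (a point fixed in the world has none). Each returns a list of dicts, best first, with "p" (0 to 1); they miss things now and then, are a little off and sometimes report something else, mostly with a low value. They report only what shows in the picture. A call takes as long as a camera call. They do not tell look-alikes from the thing itself.
- eyes.boxes_of(target, camera): "xy" ([column, row] in pixels, amid what is visible of it).
The state is a dict: "t": time; "joints": joint angles; "dq": joint speeds; "tau": joint torques, N m; "ee_pos": TCP position; "ee_rot": TCP orientation; "wrist_force": force on the tool from outside, world axes, zero at the start; "torque": the same for the moment, N m; "grip_width": finger opening in m; "grasp_force": force on a finger pad.
Only numpy, scipy, OpenCV 4.12 (cv2) and the standard library are available. Lean on these libraries where they do the work, as an engineer would, in place of code of your own. Each camera call takes 0.05 s, during which the arm holds its last target. There are 200 camera calls.

## Working session

There is one attempt and no reset: what is moved stays moved. The work goes in short steps, Python scripts to look and compute and a shell command to move; the robot and the scene stay as the last step left them, time stands still between calls to the robot, and variables do not carry over. Pictures are saved under pics/ and viewed, at most 10 in all, crops included, and the job is handed in when it is done.

```bash
ls; mkdir -p pics; cat > h.py <<'E'
import numpy as np, cv2, json
from scipy.spatial.transform import Rotation as R
from bench import telemetry, eyes, ticket
def cam(n):
    c=eyes.read_camera(n); o=np.array(c["orientation"])
    c["Rm"]=o if o.shape==(3,3) else R.from_euler("xyz",o,degrees=True).as_matrix()
    c["p"]=np.array(c["xyz"]); c["K"]=np.array(c["camera_matrix"]); return c
def ray(c,uv):
    d=np.linalg.inv(c["K"])@[uv[0],uv[1],1]; d=c["Rm"]@(d*[1,-1,-1]); return d/np.linalg.norm(d)
def proj(c,P):
    q=(c["Rm"].T@(np.array(P)-c["p"]))*[1,-1,-1]; q=c["K"]@q; return q[:2]/q[2]
def atz(c,uv,z):
    d=ray(c,uv); return c["p"]+d*(z-c["p"][2])/d[2]
def tri(c1,u1,c2,u2):
    d1,d2=ray(c1,u1),ray(c2,u2); A=np.stack([d1,-d2],1); s=np.linalg.lstsq(A,c2["p"]-c1["p"],rcond=None)[0]
    a,b=c1["p"]+s[0]*d1,c2["p"]+s[1]*d2; return (a+b)/2,np.linalg.norm(a-b)
def save(c,f,crop=None,k=1):
    im=cv2.cvtColor(c["frame"],cv2.COLOR_RGB2BGR)
    if crop: im=im[crop[1]:crop[3],crop[0]:crop[2]]
    cv2.imwrite("pics/"+f,cv2.resize(im,None,fx=k,fy=k,interpolation=cv2.INTER_CUBIC))
E
python3 - <<'E'
from h import *
np.set_printoptions(precision=3,suppress=True)
for n in("top","side"):
    c=cam(n); save(c,n+"0.png",k=1.5); print(n,c.keys(),c["p"],c["orientation"],c["K"].tolist())
    for t in("feeder","feeder_grip","feeder_mouth","feeder_empty","tray","pellet_0"):
        print(t,[(np.round(b["xy"],1).tolist(),round(b["p"],2)) for b in eyes.boxes_of(t,n)])
o=telemetry.get_obs(); print(o)
E
```

```text
pics
top dict_keys(['frame', 'camera_matrix', 'xyz', 'orientation', 'Rm', 'p', 'K']) [ 0.397 -0.031  1.085] [  6.72    0.21  -91.022] [[487.1372316064037, 0.0, 255.0296166222507], [0.0, 487.1372316064037, 202.06459573670074], [0.0, 0.0, 1.0]]
feeder [([304.3, 262.0], 0.88), ([277.4, 185.9], 0.59)]
feeder_grip [([279.6, 187.4], 0.83), ([304.8, 259.8], 0.58)]
feeder_mouth [([274.6, 188.2], 0.94), ([306.2, 261.8], 0.74)]
feeder_empty [([357.0, 192.4], 0.86)]
tray [([161.7, 215.5], 0.74)]
pellet_0 [([273.5, 185.6], 0.17)]
side dict_keys(['frame', 'camera_matrix', 'xyz', 'orientation', 'Rm', 'p', 'K']) [0.068 0.576 0.554] [  57.137   -0.35  -143.743] [[374.3363744515491, 0.0, 258.8859798169119], [0.0, 374.3363744515491, 189.13758515453097], [0.0, 0.0, 1.0]]
feeder [([256.7, 193.7], 0.98), ([321.8, 204.3], 0.78)]
feeder_grip [([319.0, 207.8], 0.83), ([254.6, 192.9], 0.73)]
feeder_mouth [([253.3, 195.2], 0.65)]
feeder_empty [([297.5, 167.6], 0.92)]
tray [([203.1, 260.6], 0.77)]
pellet_0 []
{'t': 0.7, 'joints': array([61.828, 21.963,  0.94 , 78.5  , -0.361, 79.538, -2.663]), 'dq': array([-0.048,  0.07 , -0.029, -0.01 ,  0.017,  0.014,  0.07 ]), 'tau': array([  0.001, -62.717,   0.843, -37.201,   0.016,   0.003,  -0.   ]), 'ee_pos': array([ 0.26 , -0.568,  0.231]), 'ee_rot': array([179.999,  -0.004,  24.571]), 'wrist_force': array([ 0.292, -0.658, -0.34 ]), 'torque': array([0.036, 0.05 , 0.007]), 'grasp_force': 0.0, 'grip_width': 0.0853580593796317}
```

View pics/top0.png

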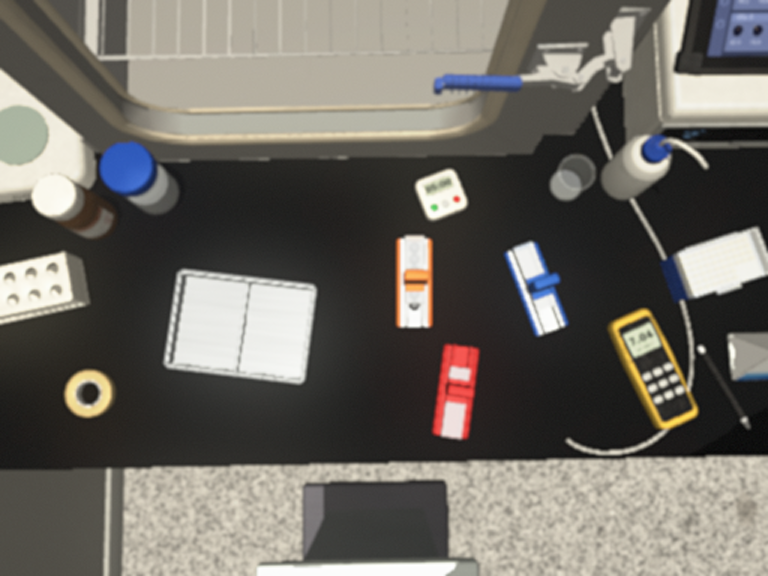

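View pics/side0.png

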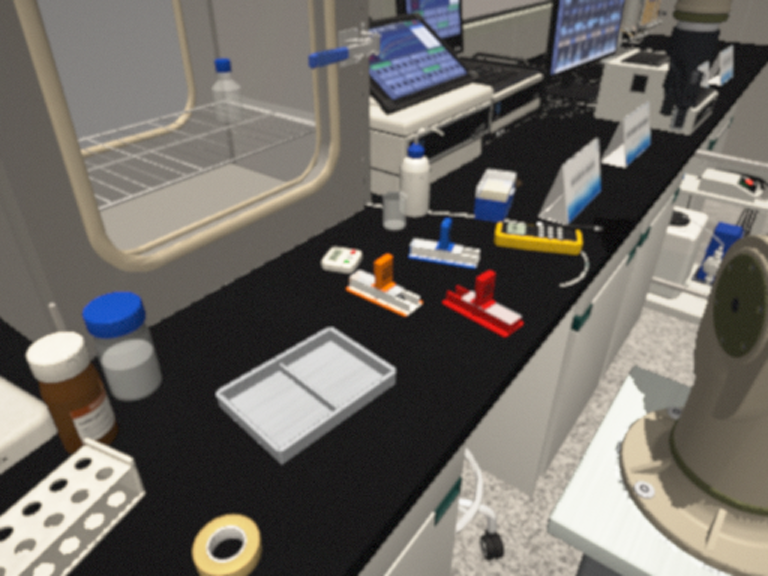

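```bash
python3 - <<'E'
from h import *
np.set_printoptions(precision=4,suppress=True)
a=cam("top");b=cam("side")
A=cv2.cvtColor(a["frame"][150:225,255:300],cv2.COLOR_RGB2BGR);B=cv2.cvtColor(b["frame"][160:215,220:290],cv2.COLOR_RGB2BGR)
A=cv2.resize(A,(345,575),interpolation=cv2.INTER_CUBIC);B=cv2.resize(B,(445,350),interpolation=cv2.INTER_CUBIC)
im=np.zeros((575,800,3),np.uint8);im[:,:345]=A;im[:350,350:795]=B;cv2.imwrite("pics/crop1.png",im)
t,s=[277.4,187],[254.6,185]
print("grip tri",tri(a,[279.6,187.4],b,[254.6,192.9]),tri(a,[277.4,187],b,[255.5,185]))
for n,c,crop in(("top",a,(255,150,300,225)),("side",b,(220,160,290,215))):
    h=cv2.cvtColor(c["frame"],cv2.COLOR_RGB2HSV); m=((h[...,0]>5)&(h[...,0]<22)&(h[...,1]>150)&(h[...,2]>120)).astype(np.uint8)
    x0,y0,x1,y1=crop; ys,xs=np.nonzero(m[y0:y1,x0:x1]); nn,l,st,ce=cv2.connectedComponentsWithStats(m[y0:y1,x0:x1])
    print(n,[(s[:4]+[x0,y0,0,0],s[4],c2+[x0,y0]) for s,c2 in zip(st[1:],ce[1:])])
# tray outer
g=a["frame"].astype(int).min(2); m=(g>90).astype(np.uint8); m[:,:105]=0;m[:,218:]=0;m[:172]=0;m[262:]=0
r=cv2.minAreaRect(np.argwhere(m)[:,::-1].astype(np.float32)); bx=cv2.boxPoints(r)
P=np.array([atz(a,u,0.026) for u in bx]); print("tray",P,P.mean(0),np.linalg.norm(np.diff(P,axis=0),axis=1))
print("tray det tri",tri(a,[161.7,215.5],b,[203.1,260.6]))
# feeder whole footprint in top: bright or orange
f=a["frame"].astype(int).max(2); m=(f>90).astype(np.uint8); m[:,:258]=0;m[:,296:]=0;m[:152]=0;m[224:]=0
r=cv2.minAreaRect(np.argwhere(m)[:,::-1].astype(np.float32)); bx=cv2.boxPoints(r)
P=np.array([atz(a,u,0.015) for u in bx]); print("feeder",bx,P,P.mean(0),np.linalg.norm(np.diff(P,axis=0),axis=1))
E
```

```text
grip tri (array([ 0.5579, -0.0833,  0.0106]), np.float64(0.006078962043624423)) (array([ 0.5531, -0.078 ,  0.0398]), np.float64(0.002719708112024476))
top [(array([264, 159,   2,  59]), np.int32(116), array([264.5086, 188.    ])), (array([270, 159,  19,  59]), np.int32(281), array([281.3203, 187.21  ]))]
side [(array([249, 169,  15,  25]), np.int32(219), array([255.0959, 181.2146])), (array([231, 191,  40,  20]), np.int32(79), array([249.8354, 201.1266])), (array([280, 200,   2,   2]), np.int32(3), array([280.6667, 200.3333]))]
tray [[0.4329 0.2915 0.026 ]
 [0.582  0.2761 0.026 ]
 [0.5525 0.0647 0.026 ]
 [0.4044 0.0835 0.026 ]] [0.493  0.1789 0.026 ] [0.1499 0.2134 0.1493]
tray det tri (array([0.4984, 0.1794, 0.0042]), np.float64(0.0013733289063448605))
feeder [[264. 156.]
 [288. 156.]
 [288. 218.]
 [264. 218.]] [[ 0.6263 -0.0515  0.015 ]
 [ 0.6253 -0.1052  0.015 ]
 [ 0.4862 -0.1016  0.015 ]
 [ 0.4872 -0.0487  0.015 ]] [ 0.5562 -0.0767  0.015 ] [0.0537 0.1391 0.0529]
```

View pics/crop1.png

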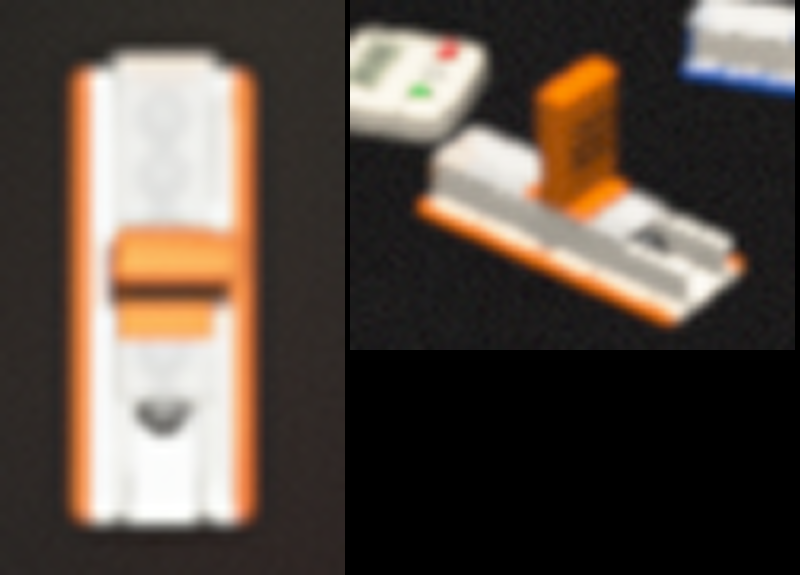

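Top view: orange feeder at (277,187), red look-alike at (305,260), blue at (358,192). The crop shows the orange grip, a dark pellet and the open mouth facing the robot (-x), so this is the one. The tray is at about (161,216). Since rows cannot tilt the tool, I plan to grip the plate across its width. Then I'll pivot the feeder in the pads by pushing its mouth against the tray's outer wall.

```bash
python3 - <<'E'
from h import *
np.set_printoptions(precision=4,suppress=True)
a=cam("top");b=cam("side")
print("plate top",tri(a,[277.4,183.6],b,[256.2,172.9]))
u=lambda x,y:[255+x/7.67,150+y/7.67]
for n,p,z in(("mouthL",u(75,522),.002),("mouthR",u(252,522),.002),("tailL",u(75,68),.002),("tailR",u(252,68),.002)): print(n,atz(a,p,z))
for p in((250,282),(240,374)): print("rib",atz(a,[p[0]/1.5,p[1]/1.5],.018))
for p in((179,270),(317,285),(304,383),(164,369)): print("corner",atz(a,[p[0]/1.5,p[1]/1.5],.026))
E
```

```text
plate top (array([ 0.5532, -0.0776,  0.0763]), np.float64(0.001322281695823643))
mouthL [ 0.4881 -0.0507  0.002 ]
mouthR [ 0.4872 -0.1021  0.002 ]
tailL [ 0.6224 -0.0534  0.002 ]
tailR [ 0.6214 -0.1056  0.002 ]
rib [0.5575 0.1655 0.018 ]
rib [0.4225 0.1796 0.018 ]
corner [0.576  0.2685 0.026 ]
corner [0.55   0.0659 0.026 ]
corner [0.4077 0.0857 0.026 ]
corner [0.4314 0.288  0.026 ]
```

```bash
python3 -m creep '[[[1,1.34,2.23,0,0.122],[1,1.34,2.23,0,0.122],[1,1.34,2.23,0,0.122],[1,1.34,2.23,0,0.122],[1,1.34,2.23,0,0.122]]]' 20
python3 -m creep '[[[1,1.34,2.23,0,0.122],[1,1.34,2.23,0,0.122],[1,1.34,2.23,0,0.122],[1,1.34,2.23,0,0.122],[1,1.34,2.23,0,0.122]]]'
python3 -m creep '[[[1,1.34,2.23,0,0.122],[1,1.34,2.23,0,0.122],[1,1.34,2.23,0,0.122],[1,1.34,2.23,0,0.122],[1,1.34,2.23,0,0.122]]]'
python3 -m creep '[[[1,1.34,2.23,0,0.122],[1,1.34,2.23,0,0.122],[1,1.34,2.23,0,0.122],[1,1.34,2.23,0,0.122],[1,1.34,2.23,0,0.122]]]'
python3 -m creep '[[[1,1.3,2.2,0,0.122],[1,1.3,2.2,0,0.122],[1,0,0,0,0]]]'
```

```text
t: 1.32
ee_pos: [0.3274, -0.4558, 0.2314]
ee_rot: [180.0, 0.0, 59.9]
wrist_force: [0.9, -0.8, -0.4]
grip_width: 0.0854
grasp_force: 0.0
t: 1.73
ee_pos: [0.3944, -0.3443, 0.2315]
ee_rot: [180.0, 0.0, 94.8]
wrist_force: [0.3, 1.1, 1.0]
grip_width: 0.0854
grasp_force: 0.0
t: 2.15
ee_pos: [0.4614, -0.2328, 0.2315]
ee_rot: [-180.0, 0.0, 129.8]
wrist_force: [0.1, -0.2, -0.5]
grip_width: 0.0856
grasp_force: 0.0
t: 2.57
ee_pos: [0.5284, -0.1214, 0.2315]
ee_rot: [-180.0, 0.0, 164.7]
wrist_force: [0.6, -0.4, -0.8]
grip_width: 0.0853
grasp_force: 0.0
t: 2.82
ee_pos: [0.5555, -0.0723, 0.2315]
ee_rot: [179.8, 0.1, 179.2]
wrist_force: [-0.8, 0.9, 0.8]
grip_width: 0.0853
grasp_force: 0.0
```

```bash
python3 -m creep '[[[1,-0.15,-0.55,-4,0],[1,0,0,-4,0],[1,0,0,-4,0],[1,0,0,-3,0],[1,0,0,-2.1,0]]]'
python3 -m creep '[[[1,0,0,-2,0],[1,0,0,0,0]]]'
python3 - <<'E'
from h import *
a=cam("top");b=cam("side");A=cv2.resize(a["frame"][140:235,225:325],None,fx=4,fy=4,interpolation=2);B=cv2.resize(b["frame"][120:215,200:300],None,fx=4,fy=4,interpolation=2)
cv2.imwrite("pics/pre.png",np.hstack([A,B])[...,::-1])
E
```

```text
t: 3.23
ee_pos: [0.5504, -0.0844, 0.0569]
ee_rot: [180.0, -0.2, 178.3]
wrist_force: [-0.2, 0.1, -0.5]
grip_width: 0.0851
grasp_force: 0.0
t: 3.4
ee_pos: [0.5493, -0.0842, 0.0362]
ee_rot: [180.0, -0.4, 178.3]
wrist_force: [-0.9, -0.2, 0.0]
grip_width: 0.0857
grasp_force: 0.0
```

View pics/pre.png

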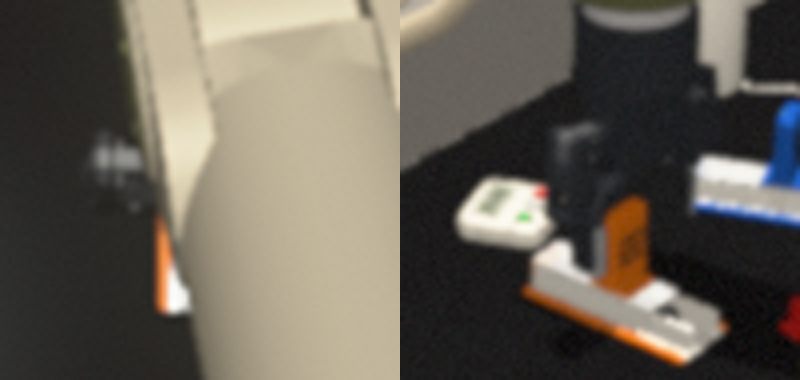

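The side crop shows the fingers straddling the orange plate (plate at about (625,245) in the crop), clear of the cover. The TCP is a few mm off, so I'll correct that and close.

```bash
python3 -m creep '[[[1,0.3,0.6,0.4,0],[1,0,0,0,0],[1,0,0,0,0],[1,0,0,0,0]]]'
python3 - <<'E'
from h import *
o=telemetry.get_obs();print(o["ee_pos"],o["ee_rot"],o["dq"].round(1))
E
python3 -m creep '[[[-1,0,0,0,0],[-1,0,0,0,0],[-1,0,0,0,0],[-1,0,0,0,0],[-1,0,0,0,0]]]' 30
```

```text
t: 3.83
ee_pos: [0.5562, -0.0778, 0.0455]
ee_rot: [-180.0, 0.1, 178.4]
wrist_force: [-0.3, -0.1, -0.3]
grip_width: 0.0853
grasp_force: 0.0
[ 0.5562318  -0.07780706  0.04554368] [-1.79965731e+02  1.17885675e-01  1.78370248e+02] [ 0.2  0.4  0.4  0.6  0.1 -0.1 -0. ]
t: 4.25
ee_pos: [0.5553, -0.078, 0.0443]
ee_rot: [-180.0, -0.0, 178.3]
wrist_force: [-0.6, -0.1, 0.3]
grip_width: 0.035
grasp_force: 35.6
```

```bash
python3 -m creep '[[[-1,0,0,2,0],[-1,0,0,3,0],[-1,0,0.5,2,-0.1],[-1,-0.2,0.6,0,-0.12],[-1,-0.7,0.7,0,-0.12]]]'
python3 -m creep '[[[-1,-0.7,0.6,0,-0.12],[-1,-0.7,0.6,0,-0.12],[-1,-0.7,0.6,0,-0.12],[-1,-0.7,0.6,0,-0.12],[-1,-0.7,0.6,0,-0.12]]]'
python3 -m creep '[[[-1,-0.7,0.6,0,-0.12],[-1,-0.7,0.6,0,-0.12],[-1,-0.8,0.6,0,-0.12],[-1,-0.8,0.5,0,-0.12],[-1,-0.6,0.3,0,-0.12]]]'
python3 -m creep '[[[-1,0,0,0,-0.01],[-1,0,0,0,0],[-1,0,0,0,0]]]'
python3 - <<'E'
from h import *
o=telemetry.get_obs();print(o["ee_pos"],o["ee_rot"],o["dq"].round(1))
a=cam("top");b=cam("side");A=cv2.resize(a["frame"][140:260,110:310],None,fx=2,fy=2,interpolation=2);B=cv2.resize(b["frame"][110:310,130:330],None,fx=2,fy=2,interpolation=2)
im=np.zeros((400,800,3),np.uint8);im[:240,:400]=A;im[:,400:]=B
cv2.imwrite("pics/p2.png",im[...,::-1])
E
```

```text
t: 4.67
ee_pos: [0.5477, -0.06, 0.1156]
ee_rot: [180.0, 0.2, 158.5]
wrist_force: [-0.8, -0.6, -2.6]
grip_width: 0.0357
grasp_force: 35.3
t: 5.08
ee_pos: [0.5106, -0.0296, 0.1138]
ee_rot: [-180.0, -0.0, 124.2]
wrist_force: [-0.4, 0.6, -2.6]
grip_width: 0.0354
grasp_force: 35.3
t: 5.5
ee_pos: [0.4743, -0.0031, 0.1138]
ee_rot: [-179.9, -0.0, 89.8]
wrist_force: [0.3, 0.9, -2.3]
grip_width: 0.0357
grasp_force: 35.3
t: 5.75
ee_pos: [0.4757, -0.0042, 0.1142]
ee_rot: [180.0, 0.0, 89.8]
wrist_force: [0.1, 0.6, -2.8]
grip_width: 0.0357
grasp_force: 35.3
[ 0.47566297 -0.00416836  0.11420181] [1.79997959e+02 4.50778248e-03 8.97568012e+01] [ 0.3  0.3 -0.1 -0.4  0.  -0.  -0.4]
```

View pics/p2.png

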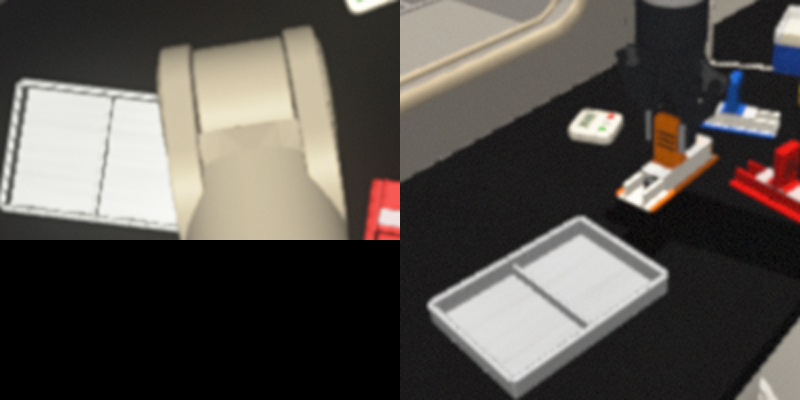

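The feeder is level in the grip (at about (667,145) in the side crop), with its mouth facing the tray's right wall. Next I'll lower it, align it with the wall and push it gently.

```bash
python3 -m creep '[[[-1,0,0,-2,-0.122],[-1,0,0,-2,0],[-1,0,0,-1.6,0],[-1,0,0,-0.8,0],[-1,0,0,0,0]]]' 20
python3 -m creep '[[[-1,0.06,0.5,0,0],[-1,0.06,0.5,0,0],[-1,0.03,0.3,0,0],[-1,0.03,0.2,0,0],[-1,0,0,0,0]]]'
```

```text
t: 6.27
ee_pos: [0.4742, -0.0041, 0.0485]
ee_rot: [-179.8, -0.0, 82.6]
wrist_force: [-0.6, 0.3, -2.7]
grip_width: 0.0355
grasp_force: 35.3
t: 6.68
ee_pos: [0.4777, 0.012, 0.051]
ee_rot: [179.9, -0.0, 82.6]
wrist_force: [-0.9, -0.6, -2.3]
grip_width: 0.0356
grasp_force: 35.3
```

```bash
python3 -m creep '[[[-1,0.03,0.3,0,0],[-1,0.03,0.3,0,0],[-1,0,0,0,0]]]'
python3 -m creep '[[[-1,0.03,0.3,0.1,0],[-1,0.03,0.3,0.2,0],[-1,0,0,0,0]]]'
```

```text
t: 6.93
ee_pos: [0.4776, 0.014, 0.0506]
ee_rot: [-180.0, 0.2, 82.4]
wrist_force: [-2.5, -9.6, 0.4]
grip_width: 0.0355
grasp_force: 35.6
t: 7.18
ee_pos: [0.4786, 0.019, 0.054]
ee_rot: [180.0, 0.3, 82.3]
wrist_force: [-2.8, -13.4, 4.2]
grip_width: 0.0354
grasp_force: 36.1
```

```bash
python3 -m creep '[[[-1,0.03,0.3,0.3,0],[-1,0.03,0.3,0.3,0],[-1,0,0,0,0]]]'
python3 -m creep '[[[-1,0.04,0.3,0.3,0],[-1,0.04,0.3,0.3,0],[-1,0,0,0,0]]]'
python3 - <<'E'
from h import *
b=cam("side");save(b,"p3.png",(190,120,330,270),4)
E
```

```text
t: 7.43
ee_pos: [0.4794, 0.0264, 0.0602]
ee_rot: [179.9, 0.2, 82.4]
wrist_force: [-1.9, -10.1, 3.0]
grip_width: 0.0355
grasp_force: 36.1
t: 7.68
ee_pos: [0.4801, 0.0335, 0.0659]
ee_rot: [180.0, 0.1, 82.5]
wrist_force: [0.8, -7.2, 0.0]
grip_width: 0.0354
grasp_force: 35.6
```

View pics/p3.png

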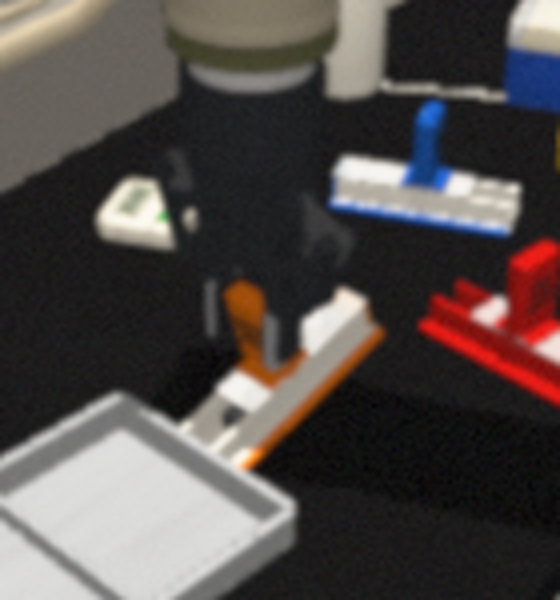

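The feeder has pivoted mouth-down against the wall: mouth corner at about (245,465) and tail corner at about (383,335) in the crop. I'll measure the tilt from those corners.

```bash
python3 - <<'E'
from h import *
b=cam("side"); n=np.array([.122,.993,0]); l=np.array([-.993,.122,0]); Q=np.array([.480,.0335,0])+.023*l
P=[]
for u in([251.25,236.25],[285.75,203.75]):
    d=ray(b,u); P.append(b["p"]+d*((Q-b["p"])@l)/(d@l))
D=P[1]-P[0]; print(P,np.linalg.norm(D),np.degrees(np.arcsin(D[2]/np.linalg.norm(D))))
E
```

```text
[array([0.46059567, 0.06426194, 0.01145684]), array([ 0.44618783, -0.05300838,  0.04014098])] 0.12158409561674524 13.645868886275602
```

```bash
python3 -m creep '[[[-1,0.03,0.25,0.2,0],[-1,0.03,0.15,0.15,0],[-1,0,0,0,0]]]'
python3 -m creep '[[[-1,-0.05,-0.4,0,0],[-1,-0.05,-0.4,0,0],[-1,0,0,2,0],[-1,0,0,2,0],[-1,0,0,0,0]]]' 80
python3 - <<'E'
from h import *
o=telemetry.get_obs();print(o["ee_pos"],o["ee_rot"])
b=cam("side");save(b,"p4.png",(190,120,330,270),4)
E
```

```text
t: 8.03
ee_pos: [0.4804, 0.0375, 0.069]
ee_rot: [180.0, 0.1, 82.5]
wrist_force: [-0.4, -6.7, -1.5]
grip_width: 0.0353
grasp_force: 35.3
t: 8.45
ee_pos: [0.4816, 0.0314, 0.1122]
ee_rot: [179.7, -0.1, 82.6]
wrist_force: [0.5, -0.6, -1.5]
grip_width: 0.0348
grasp_force: 80.5
[0.48156555 0.03143442 0.11221291] [ 1.79697165e+02 -7.27516275e-02  8.25557674e+01]
```

View pics/p4.png

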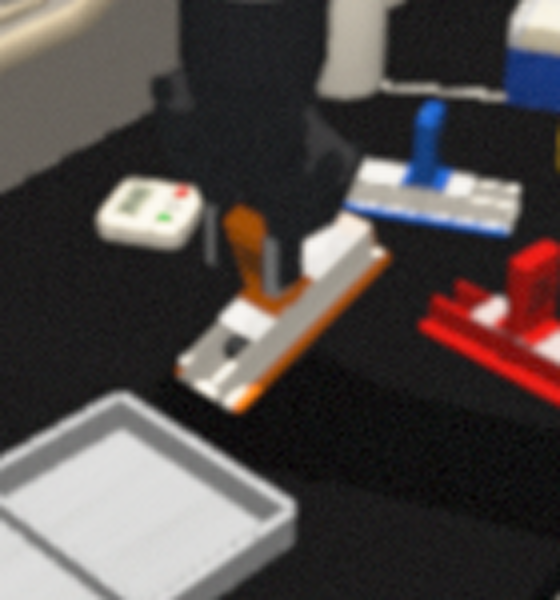

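The feeder is now held free and tilted, with the pellet still inside at about (237,347). I'll compute the tilt and the mouth position from its corners at (238,411) and (390,255).

```bash
cat >> h.py <<'E'
def tilt(b,pts,tcp):
    n=np.array([.13,.9915,0]); l=np.array([-.9915,.13,0]); Q=np.array(tcp)+.023*l; P=[]
    for u in pts:
        d=ray(b,u); P.append(b["p"]+d*((Q-b["p"])@l)/(d@l))
    D=P[1]-P[0]; return np.round(P,4),np.linalg.norm(D),np.degrees(np.arcsin(D[2]/np.linalg.norm(D)))
E
python3 - <<'E'
from h import *
b=cam("side")
o=telemetry.get_obs();print(tilt(b,[[190+238/4,120+411/4],[190+390/4,120+255/4]],o["ee_pos"]),o["ee_pos"])
E
```

```text
(array([[ 0.4617,  0.0688,  0.0519],
       [ 0.4455, -0.0548,  0.0958]]), np.float64(0.1320926816339248), np.float64(19.428437500808172)) [0.47994325 0.03106054 0.10928266]
```

Measured length is 132 mm (as specified) and tilt is 19.4°, within the shaking range. I'll move gently over the right half of the tray.

```bash
python3 -m creep '[[[-1,0,0.2,0,0],[-1,0,0.4,0,0],[-1,0,0.6,0,0],[-1,0,0.7,0,0],[-1,0,0.7,0,0]]]' 100
python3 -m creep '[[[-1,0,0.6,-0.2,0],[-1,0,0.5,-0.4,0],[-1,0,0.4,-0.4,0],[-1,0,0.3,-0.4,0],[-1,0,0.2,-0.4,0]]]'
python3 -m creep '[[[-1,0,0.1,-0.3,0],[-1,0,0,-0.2,0],[-1,0,0,-0.1,0],[-1,0,0,0,0]]]'
python3 - <<'E'
from h import *
o=telemetry.get_obs();print(o["t"],o["ee_pos"],o["ee_rot"])
for n in("top","side"):
    cam(n);print(n,[(np.round(x["xy"]).tolist(),round(x["p"],2)) for x in eyes.boxes_of("pellet_0",n)])
b=cam("side");save(b,"p5.png",(140,150,300,300),4)
E
```

```text
t: 8.97
ee_pos: [0.4791, 0.0582, 0.1084]
ee_rot: [-180.0, -0.0, 82.6]
wrist_force: [0.4, 1.1, -2.8]
grip_width: 0.0347
grasp_force: 99.6
t: 9.38
ee_pos: [0.4792, 0.0775, 0.0901]
ee_rot: [-180.0, -0.0, 82.6]
wrist_force: [-0.4, 1.4, -1.6]
grip_width: 0.0347
grasp_force: 99.6
t: 9.72
ee_pos: [0.4793, 0.0777, 0.0845]
ee_rot: [-180.0, 0.0, 82.5]
wrist_force: [-0.0, 0.5, -1.6]
grip_width: 0.0344
grasp_force: 99.6
9.7167 [0.47929884 0.07774822 0.08449808] [-1.79972136e+02  9.04526232e-03  8.25258907e+01]
top []
side []
```

View pics/p5.png

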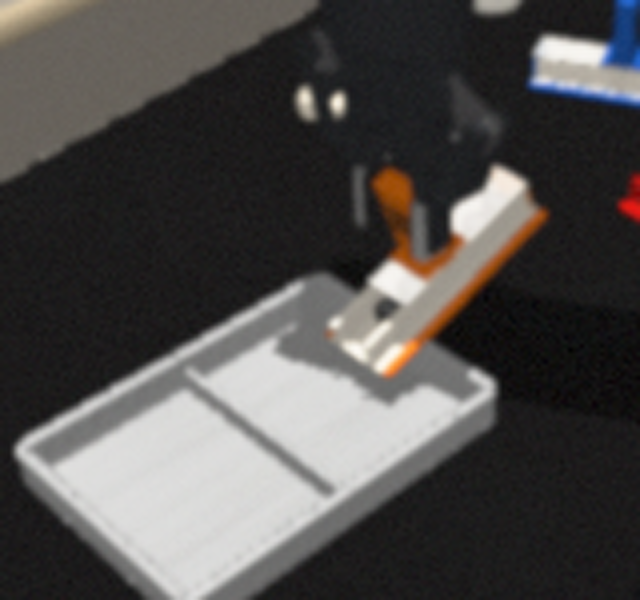

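The feeder is over the right half with the pellet still inside at about (383,308). I'll start with a small shake cycle and count the pellets by detector and dark blobs.

```bash
cat > count.py <<'E'
from h import *
np.set_printoptions(precision=3,suppress=True)
c=cam("side"); det=[(np.round(x["xy"],0).tolist(),round(x["p"],2)) for x in eyes.boxes_of("pellet_0","side")]
T=lambda p:(np.array([[.9925,-.1219],[.1219,.9925]])@(np.array(p)[:2]-[.491,.176]))  # world->tray
o=telemetry.get_obs(); print(o["t"],o["ee_pos"].round(4))
for u,p in det: print("det",u,p,"tray mm",(T(atz(c,u,.010))*1000).round())
g=c["frame"].max(2); poly=np.array([proj(c,[.491+.9925*x+.1219*y,.176-.1219*x+.9925*y,.004]) for x,y in((-.068,-.098),(.068,-.098),(.068,.098),(-.068,.098))])
m=np.zeros(g.shape,np.uint8); cv2.fillPoly(m,[poly.round().astype(int)],1); m&=(g<60).astype(np.uint8)
n,l,st,ce=cv2.connectedComponentsWithStats(m)
for s,q in zip(st[1:],ce[1:]):
    if s[4]>8: print("dark",q.round(),s[2:5],"tray mm",(T(atz(c,q,.010))*1000).round())
E
python3 count.py
python3 -m creep '[[[-1,0.05,0.4,0,0],[-1,0.1,0.8,0,0],[-1,0.1,0.8,0,0],[-1,-0.12,-1,0,0],[-1,-0.12,-1,0,0]]]' 
python3 -m creep '[[[-1,0,0,0,0],[-1,0,0,0,0]]]' ;python3 count.py
```

```text
10.0667 [0.479 0.078 0.085]
t: 10.48
ee_pos: [0.4794, 0.0798, 0.0848]
ee_rot: [-180.0, -0.1, 82.8]
wrist_force: [0.5, -0.3, -2.4]
grip_width: 0.0346
grasp_force: 99.7
t: 10.65
ee_pos: [0.4795, 0.0772, 0.0847]
ee_rot: [-180.0, 0.0, 82.4]
wrist_force: [-0.6, 0.3, -2.3]
grip_width: 0.0349
grasp_force: 99.7
10.75 [0.479 0.078 0.085]
det [232.0, 240.0] 0.62 tray mm [  7. -77.]
```

```bash
python3 -m creep '[[[-1,0.05,0.4,0,0],[-1,0.07,0.6,0,0],[-1,-0.12,-1.0,0,0],[-1,0,0,0,0],[-1,0,0,0,0]]]' ;python3 count.py
```

```text
t: 11.17
ee_pos: [0.4795, 0.0779, 0.0847]
ee_rot: [-180.0, 0.0, 82.5]
wrist_force: [-0.8, -0.5, -2.3]
grip_width: 0.0346
grasp_force: 99.7
11.2667 [0.479 0.078 0.085]
det [226.0, 246.0] 0.43 tray mm [  1. -55.]
dark [227. 246.] [ 6  7 29] tray mm [  0. -57.]
```

```bash
python3 -m creep '[[[-1,0.05,0.4,0,0],[-1,0.07,0.6,0,0],[-1,-0.12,-1.0,0,0],[-1,0,0,0,0],[-1,0,0,0,0]]]' ;python3 count.py
```

```text
t: 11.68
ee_pos: [0.4795, 0.0778, 0.0847]
ee_rot: [-180.0, 0.0, 82.5]
wrist_force: [0.4, -0.1, -2.6]
grip_width: 0.0347
grasp_force: 99.7
11.7833 [0.48  0.078 0.085]
dark [227. 245.] [ 6  8 39] tray mm [  1. -58.]
```

```bash
cat >> count.py <<'E'
import sys
if len(sys.argv)>1: np.save("pics/f%s.npy"%sys.argv[1],c["frame"])
E
python3 count.py a
python3 -m creep '[[[-1,0.05,0.4,0,0],[-1,0.07,0.6,0,0],[-1,-0.12,-1.0,0,0],[-1,0,0,0,0],[-1,0,0,0,0]]]' ;python3 count.py b
python3 - <<'E'
import numpy as np,cv2
f=[cv2.resize(np.load(f"pics/f{k}.npy")[200:290,170:270],None,fx=4,fy=4,interpolation=2) for k in "ab"]
cv2.imwrite("pics/p6.png",np.hstack(f)[...,::-1])
E
```

```text
11.8833 [0.479 0.078 0.085]
det [229.0, 241.0] 0.62 tray mm [  9. -70.]
dark [227. 245.] [ 6  8 37] tray mm [  1. -58.]
t: 12.3
ee_pos: [0.4795, 0.0778, 0.0847]
ee_rot: [-180.0, 0.0, 82.5]
wrist_force: [0.1, 0.2, -1.5]
grip_width: 0.0345
grasp_force: 99.7
12.4 [0.479 0.078 0.085]
det [228.0, 247.0] 0.55 tray mm [ -4. -56.]
det [247.0, 219.0] 0.43 tray mm [  36. -154.]
dark [226. 247.] [10 17 71] tray mm [ -2. -53.]
```

View pics/p6.png

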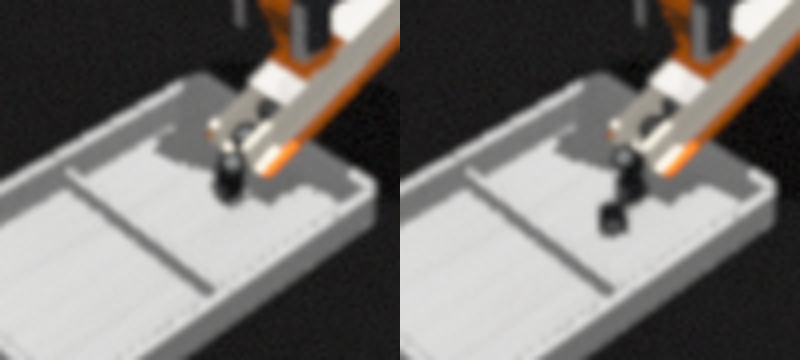

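At the mouth, the left frame shows one pellet down with a second just leaving. The right frame shows two pellets down, at about (613,217) and (630,185), and a third at the mouth at (625,155). I'll raise the feeder slightly, move sideways and check.

```bash
python3 -m creep '[[[-1,0,0,0.4,0],[-1,0.2,0,0.4,0],[-1,0.4,0,0.2,0],[-1,0.4,0,0,0],[-1,0.2,0,0,0]]]' ;python3 count.py c
python3 -m creep '[[[-1,0.05,0.4,0,0],[-1,0.07,0.6,0,0],[-1,-0.12,-1.0,0,0],[-1,0,0,0,0],[-1,0,0,0,0]]]' ;python3 count.py d
```

```text
t: 12.82
ee_pos: [0.4925, 0.0782, 0.0952]
ee_rot: [179.9, -0.0, 82.5]
wrist_force: [0.3, -0.2, -1.7]
grip_width: 0.0343
grasp_force: 99.7
12.9167 [0.492 0.078 0.095]
det [222.0, 256.0] 0.56 tray mm [-16. -28.]
det [219.0, 240.0] 0.53 tray mm [ 27. -57.]
det [229.0, 248.0] 0.36 tray mm [ -8. -55.]
det [300.0, 169.0] 0.18 tray mm [  93. -431.]
dark [218. 240.] [ 6  7 26] tray mm [ 30. -56.]
dark [226. 249.] [10 13 49] tray mm [ -5. -49.]
t: 13.33
ee_pos: [0.4914, 0.0777, 0.0947]
ee_rot: [-180.0, 0.0, 82.5]
wrist_force: [0.4, 0.1, -2.2]
grip_width: 0.0346
grasp_force: 99.7
13.4333 [0.491 0.078 0.095]
det [215.0, 241.0] 0.59 tray mm [ 31. -49.]
det [224.0, 254.0] 0.5 tray mm [-14. -35.]
dark [222. 243.] [16 14 81] tray mm [ 13. -55.]
dark [223. 253.] [ 5  5 17] tray mm [-10. -35.]
```

```bash
python3 -m creep '[[[-1,0,0.2,0.2,0],[-1,0,0.4,0.2,0],[-1,0,0.6,0,0],[-1,0.1,0.8,0,0],[-1,0.1,0.9,0,0]]]'
python3 -m creep '[[[-1,0,1,0,0],[-1,0,1,0,0],[-1,0,1,0,0],[-1,0,0.9,0,0],[-1,0,0.8,0,0]]]'
python3 -m creep '[[[-1,0,0.7,0,0],[-1,0,0.5,0,0],[-1,0,0.4,0,0],[-1,0,0.3,0,0],[-1,0,0.2,0,0]]]'
python3 -m creep '[[[-1,0,0.1,0,0],[-1,0,0,0,0]]]'
python3 count.py e
python3 - <<'E'
import numpy as np,cv2
f=[cv2.resize(np.load(f"pics/f{k}.npy")[200:310,140:270],None,fx=3,fy=3,interpolation=2) for k in "de"]
cv2.imwrite("pics/p7.png",np.hstack(f)[...,::-1])
E
```

```text
t: 13.85
ee_pos: [0.4936, 0.1081, 0.0989]
ee_rot: [180.0, -0.0, 82.6]
wrist_force: [-0.5, -0.1, -1.7]
grip_width: 0.0346
grasp_force: 99.7
t: 14.27
ee_pos: [0.4934, 0.1556, 0.0988]
ee_rot: [-180.0, -0.0, 82.6]
wrist_force: [0.4, 0.2, -2.3]
grip_width: 0.0344
grasp_force: 99.7
t: 14.68
ee_pos: [0.4935, 0.1753, 0.0987]
ee_rot: [-180.0, 0.0, 82.6]
wrist_force: [-0.8, 0.4, -2.0]
grip_width: 0.0342
grasp_force: 99.7
t: 14.85
ee_pos: [0.4935, 0.176, 0.0988]
ee_rot: [-180.0, 0.0, 82.5]
wrist_force: [0.2, -0.1, -1.7]
grip_width: 0.0347
grasp_force: 99.7
14.95 [0.494 0.176 0.099]
det [227.0, 255.0] 0.62 tray mm [-21. -37.]
dark [225. 248.] [ 12  17 102] tray mm [ -2. -49.]
```

View pics/p7.png

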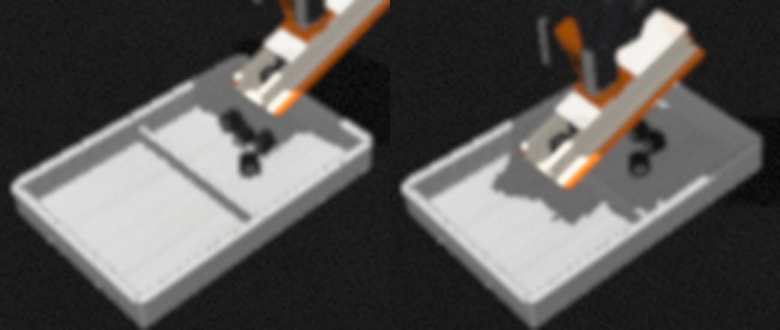

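Left frame (before the move): three or possibly four pellets in the right half, around (238,125), (262,142) and (250,163). Right frame: at least one pellet still in the channel at (560,135). I'll shake out the rest on the left side.

```bash
python3 -m creep '[[[-1,0.05,0.4,-0.4,0],[-1,0.1,0.8,-0.4,0],[-1,-0.15,-1.2,0,0],[-1,0,0,0,0],[-1,0,0,0,0]]]' ;python3 count.py f
python3 -m creep '[[[-1,0.05,0.4,0,0],[-1,0.1,0.8,0,0],[-1,-0.15,-1.2,0,0],[-1,0,0,0,0],[-1,0,0,0,0]]]' ;python3 count.py g
python3 -m creep '[[[-1,0.05,0.4,0,0],[-1,0.1,0.8,0,0],[-1,-0.15,-1.2,0,0],[-1,0,0,0,0],[-1,0,0,0,0]]]' ;python3 count.py h
```

```text
t: 15.37
ee_pos: [0.4935, 0.1757, 0.0904]
ee_rot: [-180.0, 0.0, 82.5]
wrist_force: [-0.6, 0.1, -1.8]
grip_width: 0.0346
grasp_force: 99.8
15.4667 [0.494 0.176 0.091]
det [221.0, 257.0] 0.56 tray mm [-16. -24.]
det [228.0, 247.0] 0.52 tray mm [ -4. -56.]
det [185.0, 272.0] 0.44 tray mm [ 3. 54.]
dark [225. 249.] [12 15 86] tray mm [ -4. -47.]
dark [186. 273.] [ 6  6 30] tray mm [ 0. 53.]
t: 15.88
ee_pos: [0.4936, 0.1759, 0.0907]
ee_rot: [-180.0, 0.0, 82.5]
wrist_force: [-0.3, 0.6, -1.1]
grip_width: 0.0345
grasp_force: 99.8
15.9833 [0.494 0.176 0.091]
det [185.0, 272.0] 0.63 tray mm [ 3. 54.]
det [223.0, 255.0] 0.4 tray mm [-15. -31.]
det [228.0, 246.0] 0.38 tray mm [ -2. -58.]
dark [225. 249.] [12 15 88] tray mm [ -4. -48.]
dark [188. 269.] [10 15 76] tray mm [ 6. 44.]
t: 16.4
ee_pos: [0.4935, 0.1759, 0.0907]
ee_rot: [-180.0, 0.0, 82.5]
wrist_force: [0.4, 0.5, -1.9]
grip_width: 0.0345
grasp_force: 99.8
16.5 [0.493 0.176 0.091]
det [178.0, 276.0] 0.56 tray mm [ 5. 70.]
det [185.0, 271.0] 0.48 tray mm [ 6. 52.]
det [231.0, 249.0] 0.44 tray mm [-13. -56.]
dark [225. 249.] [12 15 86] tray mm [ -4. -48.]
dark [182. 275.] [13 10 64] tray mm [ 2. 62.]
```

```bash
python3 -m creep '[[[-1,-0.2,0,0.3,0],[-1,-0.4,0,0.2,0],[-1,-0.4,0,0,0],[-1,-0.4,0,0,0],[-1,-0.2,0,0,0]]]'
python3 -m creep '[[[-1,0.05,0.4,0,0],[-1,0.1,0.8,0,0],[-1,-0.15,-1.2,0,0],[-1,0,0,0,0],[-1,0,0,0,0]]]' ;python3 count.py i
python3 -m creep '[[[-1,0.05,0.4,0,0],[-1,0.1,0.8,0,0],[-1,-0.15,-1.2,0,0],[-1,0,0,0,0],[-1,0,0,0,0]]]' ;python3 count.py j
python3 -m creep '[[[-1,0.05,0.4,0,0],[-1,0.1,0.8,0,0],[-1,-0.15,-1.2,0,0],[-1,0,0,0,0],[-1,0,0,0,0]]]' ;python3 count.py k
```

```text
t: 16.92
ee_pos: [0.4767, 0.1763, 0.0958]
ee_rot: [-180.0, 0.0, 82.6]
wrist_force: [0.3, -0.6, -2.1]
grip_width: 0.0346
grasp_force: 99.8
t: 17.33
ee_pos: [0.4777, 0.1762, 0.0957]
ee_rot: [-180.0, 0.0, 82.5]
wrist_force: [-0.7, -0.7, -1.3]
grip_width: 0.0343
grasp_force: 99.8
17.4333 [0.478 0.177 0.096]
det [187.0, 274.0] 0.4 tray mm [-4. 54.]
dark [218. 230.] [ 7  7 33] tray mm [ 55. -80.]
dark [226. 251.] [12 12 47] tray mm [-10. -44.]
dark [183. 274.] [13 11 67] tray mm [ 2. 61.]
t: 17.85
ee_pos: [0.4776, 0.1764, 0.0957]
ee_rot: [-180.0, 0.0, 82.5]
wrist_force: [0.5, -1.2, -2.7]
grip_width: 0.0347
grasp_force: 99.8
17.95 [0.478 0.177 0.096]
det [226.0, 254.0] 0.52 tray mm [-17. -38.]
dark [218. 230.] [ 7  7 32] tray mm [ 55. -79.]
dark [226. 251.] [12 12 45] tray mm [-10. -43.]
dark [183. 274.] [13 11 68] tray mm [ 2. 61.]
t: 18.37
ee_pos: [0.4776, 0.1764, 0.0958]
ee_rot: [180.0, 0.0, 82.5]
wrist_force: [-0.5, -0.4, -1.9]
grip_width: 0.0346
grasp_force: 99.8
18.4667 [0.478 0.177 0.096]
det [187.0, 273.0] 0.63 tray mm [-2. 53.]
dark [218. 230.] [ 7  7 32] tray mm [ 55. -79.]
dark [226. 251.] [12 13 47] tray mm [-10. -43.]
dark [183. 274.] [13 11 67] tray mm [ 2. 61.]
```

```bash
python3 -m creep '[[[-1,0,0,1,0],[-1,0,0,2,0],[-1,0,0,3,0],[-1,0,0,3,0],[-1,0,0,2.5,0]]]'
python3 -m creep '[[[-1,0,0,2,0],[-1,0,0,1,0],[-1,0,0,0.5,0],[-1,0,0,0,0]]]'
python3 count.py l; python3 - <<'E'
from h import *
# channel check: e-state pellet pixel carried over to now
c=cam("side"); e0=proj(c,[.4935,.176,.0988]); n0=proj(c,telemetry.get_obs()["ee_pos"])
fe=np.load("pics/fe.npy"); fl=c["frame"]
# point in channel relative to tcp: from e pixel, on plane through the feeder's middle
l=np.array([-.9915,.13,0]);d=ray(c,[196.7,245]);Q=np.array([.4935,.176,.0988]);P=c["p"]+d*((Q-c["p"])@l)/(d@l)
rel=P-Q;print("rel",rel.round(3)); u=proj(c,telemetry.get_obs()["ee_pos"]+rel).round().astype(int);print(u)
for k in range(-2,5):
    a=proj(c,Q+rel+np.array([.13*.943,.9915*.943,-.333])*k*.008).round().astype(int); b=proj(c,telemetry.get_obs()["ee_pos"]+rel+np.array([.13*.943,.9915*.943,-.333])*k*.008).round().astype(int)
    print(k,a,fe[a[1]-1:a[1]+2,a[0]-1:a[0]+2].mean().round(),b,fl[b[1]-1:b[1]+2,b[0]-1:b[0]+2].mean().round())
c=cam("top");print([(np.round(x["xy"]).tolist(),round(x["p"],2)) for x in eyes.boxes_of("pellet_0","top")])
E
```

```text
t: 18.88
ee_pos: [0.4776, 0.1768, 0.2137]
ee_rot: [179.9, -0.1, 82.6]
wrist_force: [0.7, 0.9, -1.8]
grip_width: 0.0344
grasp_force: 99.8
t: 19.22
ee_pos: [0.4777, 0.1764, 0.2466]
ee_rot: [179.9, -0.0, 82.6]
wrist_force: [0.1, -0.2, -2.1]
grip_width: 0.0348
grasp_force: 99.8
19.3167 [0.477 0.176 0.245]
det [177.0, 275.0] 0.57 tray mm [ 8. 70.]
det [185.0, 274.0] 0.52 tray mm [-1. 57.]
det [222.0, 240.0] 0.39 tray mm [ 22. -62.]
dark [223. 245.] [ 18  20 146] tray mm [  8. -51.]
dark [182. 275.] [13 10 62] tray mm [ 2. 62.]
rel [ 0.003  0.019 -0.039]
[197 185]
-2 [202 239] 229.0 [203 179] 237.0
-1 [200 242] 100.0 [200 182] 152.0
0 [197 245] 81.0 [197 185] 156.0
1 [194 248] 81.0 [193 188] 153.0
2 [191 251] 155.0 [190 191] 154.0
3 [188 254] 152.0 [187 194] 168.0
4 [185 257] 106.0 [183 197] 32.0
[]
```

The channel near the mouth now reads as bare floor (about 154, against 81 with a pellet in it), so it looks empty. I'll move off the tray gently, still holding the feeder, and count from both views.

```bash
python3 -m creep '[[[-1,0,-0.2,0,0],[-1,0,-0.4,0,0],[-1,0.2,-0.7,0,0],[-1,0.3,-1,0,0],[-1,0.4,-1.3,0,0]]]'
python3 -m creep '[[[-1,0.5,-1.6,0,0],[-1,0.6,-1.8,0,0],[-1,0.7,-2,0,0],[-1,0.7,-2,0,0],[-1,0.7,-2,0,0]]]'
python3 -m creep '[[[-1,0.7,-2,0,0],[-1,0.6,-1.8,0,0],[-1,0.6,-1.6,0,0],[-1,0.4,-1.2,0,0],[-1,0.3,-0.8,0,0]]]'
python3 -m creep '[[[-1,0,-0.2,0,0],[-1,0,0,0,0],[-1,0,0,0,0]]]'
python3 count.py m; python3 - <<'E'
from h import *
c=cam("top");print([(np.round(x["xy"]).tolist(),round(x["p"],2)) for x in eyes.boxes_of("pellet_0","top")])
g=c["frame"].max(2)
C=lambda x,y,z:proj(c,[.491+.9925*x+.1219*y,.176-.1219*x+.9925*y,z])
poly=np.array([C(x,y,.004) for x,y in((-.063,-.093),(.063,-.093),(.063,.093),(-.063,.093))])
m=np.zeros(g.shape,np.uint8);cv2.fillPoly(m,[poly.round().astype(int)],1);
for th in(60,80):
    k=m&(g<th).astype(np.uint8);n,l,st,ce=cv2.connectedComponentsWithStats(k)
    print(th,[(q.round(1).tolist(),s[2:5].tolist()) for s,q in zip(st[1:],ce[1:]) if s[4]>5])
print("one pellet ~px",C(.008,0,.016)-C(-.008,0,.016), "rib",C(-.06,0,.018),C(.06,0,.018))
E
```

```text
t: 19.88
ee_pos: [0.4866, 0.1395, 0.2458]
ee_rot: [180.0, -0.0, 82.6]
wrist_force: [-0.1, -0.3, -1.5]
grip_width: 0.0343
grasp_force: 99.8
t: 20.3
ee_pos: [0.5188, 0.0437, 0.2458]
ee_rot: [180.0, 0.0, 82.5]
wrist_force: [0.6, -0.5, -2.2]
grip_width: 0.0345
grasp_force: 99.8
t: 20.72
ee_pos: [0.5447, -0.0307, 0.2456]
ee_rot: [-180.0, 0.0, 82.4]
wrist_force: [-0.9, -0.7, -1.8]
grip_width: 0.0346
grasp_force: 99.8
t: 20.97
ee_pos: [0.5443, -0.0289, 0.2458]
ee_rot: [-180.0, -0.0, 82.6]
wrist_force: [-0.4, 0.5, -1.5]
grip_width: 0.0346
grasp_force: 99.8
21.0667 [ 0.544 -0.029  0.246]
det [222.0, 240.0] 0.51 tray mm [ 22. -62.]
det [176.0, 277.0] 0.51 tray mm [ 5. 74.]
det [185.0, 272.0] 0.47 tray mm [ 3. 54.]
det [201.0, 259.0] 0.46 tray mm [9. 8.]
dark [223. 244.] [16 13 74] tray mm [ 12. -55.]
dark [223. 253.] [ 5  4 16] tray mm [-11. -34.]
dark [186. 273.] [ 6  7 32] tray mm [ 0. 54.]
dark [178. 276.] [ 6  6 29] tray mm [ 3. 70.]
[([186.0, 219.0], 0.61), ([188.0, 210.0], 0.43)]
60 []
80 [([187.4, 207.4], [4, 4, 15]), ([130.8, 213.8], [5, 5, 20]), ([137.8, 215.1], [6, 3, 14]), ([187.1, 215.8], [3, 5, 12]), ([186.0, 222.5], [3, 4, 12]), ([175.5, 226.2], [4, 4, 11])]
one pellet ~px [ 0.91757543 -7.20144024] rib [158.33342409 245.23045108] [165.23057219 191.11825154]
```

Top view shows four pellets right of the rib (columns 175–187) and two left of it (131 and 138), all six at rest in the tray. Now I'll set the feeder down, levelling it against the worktop.

```bash
python3 -m creep '[[[-1,0,0,-2,0],[-1,0,0,-4,0],[-1,0,0,-4,0],[-1,0,0,-3.5,0],[-1,0,0,-2.5,0]]]' 20
python3 -m creep '[[[-1,0,0,-1.4,0],[-1,0,0,-0.5,0],[-1,0,0,-0.3,0],[-1,0,0,-0.3,0],[-1,0,0,0,0]]]'
python3 -m creep '[[[-1,0,0,-0.3,0],[-1,0,0,-0.3,0],[-1,0,0,0,0]]]'
```

```text
t: 21.58
ee_pos: [0.5427, -0.0294, 0.0826]
ee_rot: [-179.8, 0.0, 82.6]
wrist_force: [-0.3, 0.5, -1.5]
grip_width: 0.0349
grasp_force: 99.8
t: 22.0
ee_pos: [0.5454, -0.0298, 0.0618]
ee_rot: [179.9, -0.0, 82.6]
wrist_force: [-0.1, -0.8, -1.8]
grip_width: 0.0346
grasp_force: 99.8
t: 22.25
ee_pos: [0.5471, -0.0322, 0.0597]
ee_rot: [179.6, 0.1, 82.4]
wrist_force: [-11.2, -7.0, 30.3]
grip_width: 0.0344
grasp_force: 104.0
```

The grip hasn't relaxed by itself. I'll back off, open the fingers by a hair so the tail settles down between them, then open fully.

```bash
python3 -m creep '[[[-1,0,0,0.4,0],[-1,0,0,0,0]]]'
python3 -m creep '[[[-0.16,0,0,0,0],[-0.14,0,0,0,0],[-0.12,0,0,0,0]]]' 20
```

```text
t: 22.42
ee_pos: [0.5461, -0.0301, 0.0612]
ee_rot: [179.8, -0.0, 82.5]
wrist_force: [0.1, -0.3, -1.4]
grip_width: 0.0348
grasp_force: 100.0
t: 22.67
ee_pos: [0.5445, -0.0297, 0.0586]
ee_rot: [-180.0, -0.0, 82.6]
wrist_force: [0.6, -0.1, -0.1]
grip_width: 0.0378
grasp_force: 0.0
```

```bash
python3 -m creep '[[[0,0,0,0,0],[0.5,0,0,0,0],[1,0,0,0,0],[1,0,0,0,0],[1,0,0,0,0]]]'
python3 -m creep '[[[1,0,0,2,0],[1,0,0,4,0],[1,0,0,4,0],[1,0,0,4,0],[1,0,0,3,0]]]'
python3 -m creep '[[[1,0,-4,0,0],[1,0,-4,0,0],[1,0,-4,0,0],[1,0,-4,0,0],[1,0,-4,0,0]]]'
python3 -m creep '[[[1,0,-2,0,0],[1,0,0,0,0],[1,0,0,0,0]]]'
python3 count.py n; python3 - <<'E'
from h import *
np.set_printoptions(precision=4,suppress=True)
cs={n:cam(n) for n in("top","side")}
for n,c in cs.items():
    h=cv2.cvtColor(c["frame"],cv2.COLOR_RGB2HSV); m=((h[...,0]>5)&(h[...,0]<20)&(h[...,1]>150)&(h[...,2]>110)).astype(np.uint8)
    k,l,st,ce=cv2.connectedComponentsWithStats(m); print(n,[(s.tolist(),q.round(1).tolist()) for s,q in zip(st[1:],ce[1:]) if s[4]>20])
    p=np.array([.545,-.03,0]);print("expected plate top/base",proj(c,p+[0,0,.078]),proj(c,p+[0,0,.0]))
c=cs["top"];g=c["frame"].max(2);print([(np.round(x["xy"]).tolist(),round(x["p"],2)) for x in eyes.boxes_of("feeder","top")],[(np.round(x["xy"]).tolist(),round(x["p"],2)) for x in eyes.boxes_of("feeder","side")])
P=lambda x,y:proj(c,[.491+.9925*x+.1219*y,.176-.1219*x+.9925*y,.004])
m=np.zeros(g.shape,np.uint8);cv2.fillPoly(m,[np.array([P(x,y) for x,y in((-.063,-.093),(.063,-.093),(.063,.093),(-.063,.093))]).round().astype(int)],1);m&=(g<80).astype(np.uint8)
k,l,st,ce=cv2.connectedComponentsWithStats(m);print([(q.round(1).tolist(),s[4]) for s,q in zip(st[1:],ce[1:]) if s[4]>5])
E
```

```text
t: 23.08
ee_pos: [0.5444, -0.0298, 0.0586]
ee_rot: [-180.0, -0.0, 82.6]
wrist_force: [-0.2, 0.4, -0.0]
grip_width: 0.0856
grasp_force: 0.0
t: 23.5
ee_pos: [0.545, -0.0297, 0.2325]
ee_rot: [179.8, -0.0, 82.6]
wrist_force: [1.2, 0.3, -0.3]
grip_width: 0.0854
grasp_force: 0.0
t: 23.92
ee_pos: [0.5442, -0.2317, 0.229]
ee_rot: [180.0, 0.0, 82.6]
wrist_force: [1.0, 0.4, -0.4]
grip_width: 0.0851
grasp_force: 0.0
t: 24.17
ee_pos: [0.5439, -0.2515, 0.2282]
ee_rot: [-179.9, -0.0, 82.4]
wrist_force: [0.8, 1.5, -0.0]
grip_width: 0.0852
grasp_force: 0.0
24.2667 [ 0.545 -0.248  0.229]
det [179.0, 275.0] 0.64 tray mm [ 5. 67.]
det [224.0, 252.0] 0.57 tray mm [ -9. -39.]
det [216.0, 240.0] 0.56 tray mm [ 32. -53.]
det [228.0, 246.0] 0.39 tray mm [ -2. -58.]
dark [223. 244.] [16 13 76] tray mm [ 12. -55.]
dark [223. 253.] [ 5  4 15] tray mm [-11. -34.]
dark [182. 275.] [13 10 62] tray mm [ 2. 62.]
top [([238, 179, 59, 20, 289], [266.5, 187.6]), ([236, 202, 59, 8, 122], [265.2, 205.2])]
expected plate top/base [254.9287 188.0185] [255.0631 193.0726]
side [([246, 174, 16, 26, 269], [253.8, 186.6]), ([243, 195, 36, 24, 85], [260.4, 206.7])]
expected plate top/base [246.9162 181.2602] [247.2624 207.4807]
[([268.0, 194.0], 0.61), ([305.0, 262.0], 0.6)] [([256.0, 200.0], 0.67), ([321.0, 205.0], 0.59)]
[([187.5, 207.5], np.int32(16)), ([130.8, 213.8], np.int32(20)), ([137.7, 215.1], np.int32(13)), ([187.1, 215.8], np.int32(12)), ([186.1, 222.7], np.int32(13)), ([175.5, 226.2], np.int32(11))]
```

```bash
python3 -c "
from bench import ticket
print(ticket.close_job())"
```

```text
the job is handed in; nothing more can be done
None
```

Job handed in at about 24 s of the 56 s allowed: the cameras show all six pellets at rest in the tray (four right of the rib, two left), and the orange feeder standing upright on the worktop clear of the tray.

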